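# Stow the tin and pin the keeper

### The arm

A 7-joint arm with a two-finger parallel gripper is mounted at the origin on the work surface. World frame = base frame: x ahead of the robot, y to its left, z up, the work surface at z = 0. Lengths are in m, angles in rad, forces in N, time in s.
With the tool pointing down it reaches from about 0.425 to 1.025 m from the base axis. Payload 9.4 kg.
Tool frame: the origin (TCP) lies at the very end of the fingers, on their centre line; the grasp point (between the pads) lies manip.grip_depth behind it (manip.grip_depth is the distance from the TCP to the grasp point, in m); z points along the fingers, y is the line along which they close (so a half turn about z gives the same grasp; the last joint's range is limited). The gripper opens to 93 mm and grips with 3 to 60 N. Pads are 15 mm wide; open, the fingers measure 128 mm over their backs; the gripper's body (75 mm by 188 mm) begins 65 mm behind the grasp point.
Start: joints at [-1.196, 0.599, -0.003, 1.599, 0.002, 0.943, -0.08], TCP at [0.317, 0.652, 0.219] pointing down, gripper open.
Joint ranges: [-2.57, 2.57], [-0.35, 1.97], [-1.29, 1.29], [0.11, 2.56], [-1.05, 4.19], [0.11, 1.86], [-2.63, 2.63]. Speed limits (rad/s): [2.22, 2.22, 3.01, 3.01, 3.14, 3.14, 3.14].

### API

Orientations are given as a rotation vector (axis times angle).
In Python, from cell import monitor, camera, calibration, close_job, manip gives the robot as it stands.
- The arm moves only by the tool send_rows, never from a script. Its arguments are lists of equal length, an entry for each row: "jaw": the closure, from 0 (fully open) to 1 (shut); "dp": the shift along the tool's x, y, z in cm, a list of three; "spin": the turn about the tool's z in degrees. A call has 1 to 20 rows; each row shifts and turns the commanded pose from where the row before left it, along the tool's axes as they then stand; what a row does not reach is not made up. A row lasts 1/8 s, in which the tool goes at most 62.5 mm and 10.7 degrees, less where a joint would pass 70% of its speed; a pose out of reach is approached as far as the arm can. A call is refused whole if a number of a shift passes 6.25 or a number of a turn 10.7, either way. A call with a gripper value outside its range is refused whole. The fingers move at their own pace and stop on an object; the grip force is fixed at half the most. Time passes only in rows, so rows that do not move let the fingers close. It gives the time, the measured TCP pose, the force, the opening and the grip force at its end, in the units of the state.
- monitor.observe(): the state, without advancing time (a new reading comes with each control period).
- camera(name): name is "side" or "top"; returns the picture (400x640x3 uint8, red, green, blue); there is no depth.
- calibration(name): a dict with "fx", "fy", "cx", "cy" (pixels), "R" (3x3) and "t" (3): a world point X has camera coordinates R X + t. Camera axes: x right, y down, z forward; pixel columns grow to the right and rows downward; lengths in m; the calibration is good to about 2 mm. A picture is of the moment at which its call begins. calibration takes no time and is no camera call.
- close_job(): hands the job in; it is judged then, once.
The state is a dict: "time": time; "joint_positions": joint angles; "qvel": joint speeds; "tau": joint torques, N m; "tool_pos": TCP position; "eef_rot": TCP orientation; "wrist_force": force on the tool from outside, world axes, zero at the start; "wrist_torque": the same for the moment, N m; "finger_gap": finger opening in m; "finger_force": force on a finger pad.
Only numpy, scipy, OpenCV 4.12 (cv2) and the standard library are available. Lean on these libraries where they do the work, as an engineer would, in place of code of your own. Each camera call takes 0.05 s, during which the arm holds its last target. There are 200 camera calls.

### The job

Roll the tin canister along the shelf, without lifting it, over the red sill until it lies settled in the wooden bay. Then swing the copper keeper bar fully shut in front of it so that its eye lines up between the two brass knuckles, and take the pin from the beech base and drop it through all three holes until its collar sits on the top knuckle. Leave the bear, the glass globe and the weathervane standing where they are, and let go of everything at the end.

Things in the scene. Friction and masses are not known exactly. Their poses are not given: they have to be found in the camera images.
- bay: Fixed wooden bay. Origin on the shelf (z 0) at the middle of its open mouth; x points inwards, y across the mouth to the keeper's hinge, z up. Back stop 45 mm high, face at x 90 mm; side rails 30 mm high, inner faces at y +/-70 mm, x 28 to 90 mm. The brass knuckles stand in the mouth at y -90 mm, the hinge post (28 mm across, 64 mm high) at y +90 mm.
- keeper (a joint): Copper keeper bar, swings level about the vertical hinge at bay y +90 mm. 0 rad = shut on a hard stop, lying along bay -y across the mouth, its hole in line with the knuckles' holes. Grows as its end swings out to bay -x: 1.57 points straight out, 2.0 is the open limit. Bar 14 mm wide, z 38 to 50 mm, 0.03 N m friction: stays where it is left.
- keeper_eye (a point): Centre of the hole at the top face (z 50 mm) of the keeper's end eye: 32 x 32 x 12 mm plate, 15 mm hole, 180 mm from the hinge axis.
- clevis_mouth (a point): Centre of the hole at the top face of the upper brass knuckle, 64 mm above the shelf. Two knuckle plates 36 x 36 x 12 mm, undersides at z 24 and 52 mm, have one vertical 15 mm hole, chamfered mouths; open below. A web 64 mm high carries them at bay y -108 to -120 mm.
- sill (a point): Middle of the top edge of the red sill on the bay floor: a ramp rising from bay x 17 mm to 3 mm high at x 39 mm, then a step down. A tin pushed until its axis is past this edge drops between it and the back stop, axis at bay x 53 to 55 mm.
- tin_center (a point): Centre of the green-grey screw-top tin canister lying on its side, 70 mm diameter, 110 mm long, about 0.3 kg; its own y axis is the cylinder's axis. It starts on the shelf in front of the bay's mouth, roughly parallel to bay y, and rolls freely; smooth lacquer (friction about 0.3, mass varies 0.2 to 0.42 kg).
- pin_grip (a point): Middle of the pin's dark wooden knob (24 mm diameter, 44 mm tall). z = pin axis, up. Below the knob: copper collar 28 mm diameter, 6 mm thick, then a 12 mm shaft 50 mm long, tapered to 6 mm over its last 8 mm. Collar underside 28 mm, shaft tip 78 mm below this point. 80 g.
- pin_shoulder (a point): Centre of the underside of the pin's collar, where the shaft begins.
- base: Fixed turned beech base, 60 mm diameter (foot 88 mm), 58 mm high, with a 17 mm hole 52 mm deep in which the pin stands upright, its collar resting on the top. Origin under its centre.
- bear: Brown ceramic bear cub, 70 mm wide, 116 mm tall. Origin under its centre. Bystander.
- globe: Blue glass globe on a beech foot, 84 mm diameter, 108 mm tall. Origin under its centre. Bystander.
- vane: Copper weathervane figure on a dark foot 70 mm across, 160 mm tall, arrow 140 mm long along its own y. Origin under its centre. Bystander.
There are look-alikes about, which are no part of the job. Leave any pink look-alike of the part that bears tin_center alone.

How it is judged:
By the outcome, as a careful person would: the job done as asked, in the order asked, and still so for the second after the job is handed in, with the robot touching nothing.
It also fails if it takes over 72 s, if anything falls off the work surface, if the arm or the gripper's body presses on something with over 40 N, if the wrist force passes 120 N, or if a joint passes its speed limit or range.

## Working session

There is one attempt and no reset: what is moved stays moved. The work goes in short steps, Python scripts to look and compute and a tool call to move; the robot and the scene stay as the last step left them, time stands still between calls to the robot, and variables do not carry over. Pictures are saved under pics/ and viewed, at most 10 in all, crops included, and the job is handed in when it is done.

Besides the shell and the picture viewer there is one more tool, called in YAML: its name, and indented under it one key for each argument. send_rows: Moves the arm, as the interface text tells. Its arguments: {"type":"object","properties":{"jaw":{"type":"array","items":{"type":"number"}},"dp":{"type":"array","items":{"type":"array","items":{"type":"number"}}},"spin":{"type":"array","items":{"type":"number"}}},"required":["jaw","dp","spin"]}

```bash
mkdir -p pics
python3 - <<'E'
from cell import monitor,camera,calibration,manip
import cv2,numpy as np
for n in("side","top"):
    im=camera(n); cv2.imwrite(f"pics/{n}0.png",cv2.resize(im[:,:,::-1],(800,500),interpolation=cv2.INTER_CUBIC)); cv2.imwrite(f"pics/raw_{n}0.png",im[:,:,::-1])
    c=calibration(n); print(n,{k:np.round(v,4).tolist() for k,v in c.items()})
print(manip.grip_depth); print(monitor.observe())
E
```

```text
side {'fx': 370.7889, 'fy': 370.7889, 'cx': 315.6424, 'cy': 198.6188, 'R': [[0.8738, -0.4862, -0.0041], [-0.3465, -0.6169, -0.7067], [0.3411, 0.6189, -0.7075]], 't': [-0.4873, 0.3025, 0.7903]}
top {'fx': 379.9518, 'fy': 379.9518, 'cx': 320.1839, 'cy': 204.0945, 'R': [[0.006, -1.0, 0.0048], [-0.9982, -0.0062, -0.0598], [0.0598, -0.0045, -0.9982]], 't': [0.0437, 0.5605, 1.0507]}
0.0188
{'time': 0.1, 'joint_positions': array([-1.19568778,  0.60003157, -0.00254089,  1.6000359 ,  0.00177258,
        0.9428807 , -0.0797956 ]), 'qvel': array([-0.00035218, -0.00118017, -0.00177985, -0.00126109,  0.00131971,
       -0.00110084, -0.00035876]), 'tau': array([ 4.45187543e-03, -7.66560459e+01,  1.50153995e+00, -2.52937210e+01,
       -5.23913407e-02,  1.36710351e-02,  3.10123460e-05]), 'tool_pos': array([0.31635168, 0.65186866, 0.21786113]), 'eef_rot': array([-7.03565180e-01, -3.06159235e+00,  2.10254224e-03]), 'wrist_force': array([ 0.59473159, -0.75218863, -0.48231795]), 'wrist_torque': array([-0.02438571, -0.03113769, -0.00164595]), 'finger_force': 0.0, 'finger_gap': 0.09300119400219588}
```

View pics/side0.png

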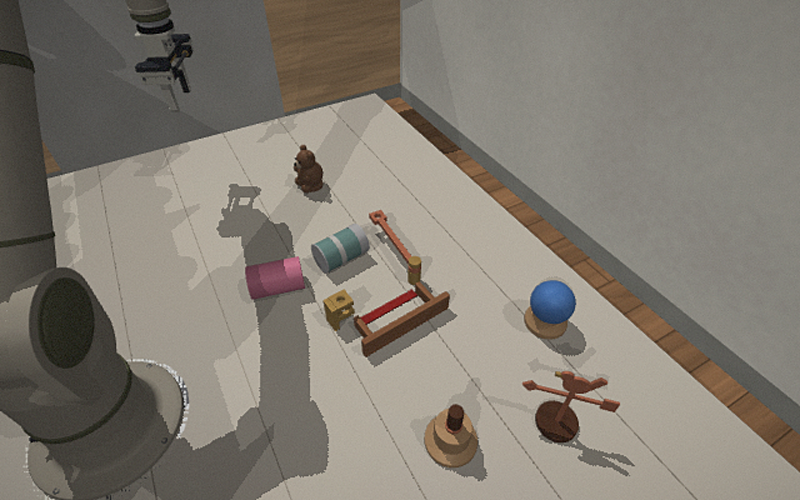

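View pics/top0.png

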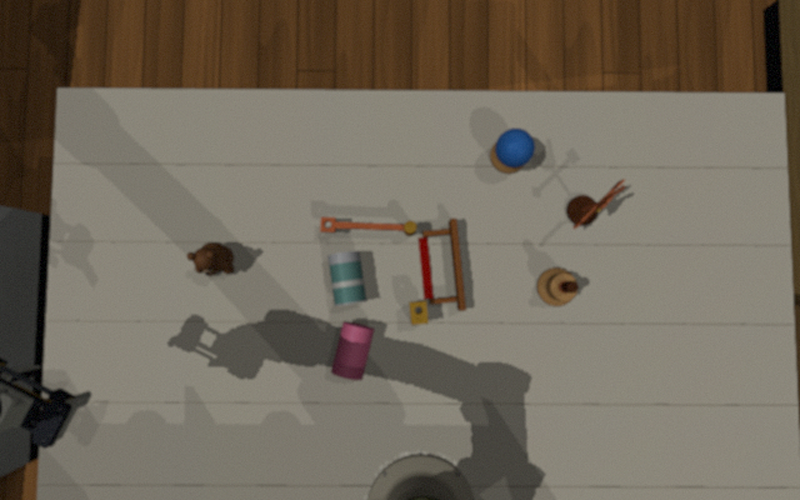

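Side view: green-grey tin (341,248), pink look-alike (275,277), keeper eye (379,216), hinge (414,268), knuckles (339,309), pin knob (456,418), bear (308,170), globe (552,300) and vane (560,410). In the top view the tin is at (347,278), pink (352,350), eye (329,225), hinge (409,228), knuckle (419,312) and pin (569,286).
Candidates for the tin: green-grey banded (347,278), pink (352,350). I choose the green-grey one. The only pin is in the base. I'll check with one close crop.

Run:
```python
import cv2
im=cv2.imread("pics/raw_top0.png")
cv2.imwrite("pics/c1.png",cv2.resize(im[165:285,255:415],(800,600),interpolation=cv2.INTER_CUBIC))
im=cv2.imread("pics/raw_side0.png")
cv2.imwrite("pics/c2.png",cv2.resize(im[160:385,190:390],None,fx=2.6,fy=2.6,interpolation=cv2.INTER_CUBIC))
```

```text
(no output)
```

View pics/c1.png

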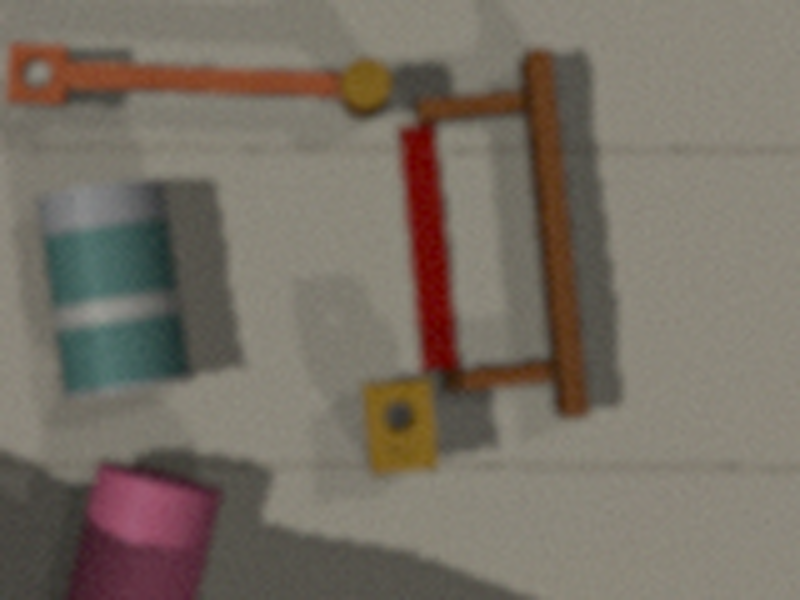

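View pics/c2.png

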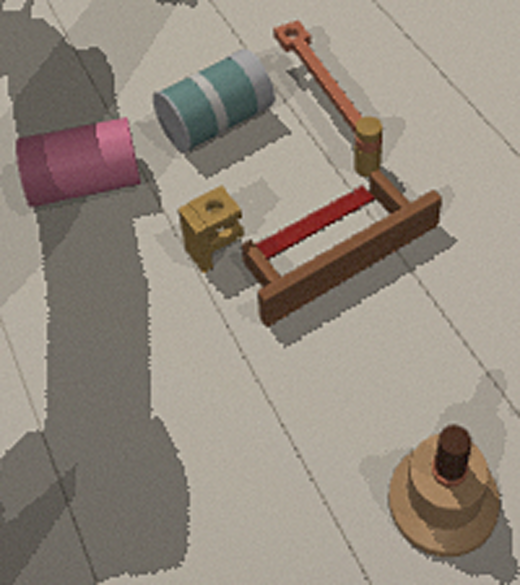

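Green-grey banded tin at crop c1 (115,287), about 8° off parallel, and pink clearly separate at (145,530). c1 also shows eye (38,72), hinge (366,85) and clevis hole (400,415). In c2: eye (291,34), hinge top (369,124), clevis hole (214,207), knob top (455,437).

```bash
cat > h.py <<'E'
import numpy as np
from cell import calibration
C={n:calibration(n) for n in("side","top")}
def ray(n,u,v):
    c=C[n];R=np.array(c["R"]);t=np.array(c["t"])
    return -R.T@t, R.T@np.array([(u-c["cx"])/c["fx"],(v-c["cy"])/c["fy"],1])
def at(n,u,v,z):
    o,d=ray(n,u,v); return o+d*(z-o[2])/d[2]
def tri(a,b):
    A=[];y=[]
    for n,(u,v) in(("top",a),("side",b)):
        o,d=ray(n,u,v);d/=np.linalg.norm(d);P=np.eye(3)-np.outer(d,d);A.append(P);y.append(P@o)
    return np.linalg.lstsq(np.vstack(A),np.hstack(y),rcond=None)[0]
def proj(n,X):
    c=C[n];p=np.array(c["R"])@X+np.array(c["t"]); return np.array([c["fx"]*p[0]/p[2]+c["cx"],c["fy"]*p[1]/p[2]+c["cy"]])
E
python3 - <<'E'
from h import *
np.set_printoptions(precision=4,suppress=True)
t=lambda u,v:((u+.5)/5-.5+255,(v+.5)/5-.5+165)
s=lambda u,v:((u+.5)/2.6-.5+190,(v+.5)/2.6-.5+160)
for n,a,b,z in(("eye",(38,72),(291,34),.05),("hinge",(366,85),(369,124),.064),("clevis",(400,415),(214,207),.064)):
    print(n,at("top",*t(*a),z),at("side",*s(*b),z),tri(t(*a),s(*b)))
k=(569/1.25,286/1.25)
print("knobtop",at("top",*k,.108),at("side",*s(455,434),.108),tri(k,s(455,434)))
for p in((42,195),(165,183),(187,375),(67,392)): print("tin corner",at("top",*t(*p),.035))
print("pink",at("top",*t(160,480),.05))
for p in((410,128),(430,127),(457,368),(425,372)): print("sill",at("top",*t(*p),.003))
from cell import monitor; print(monitor.observe()["eef_rot"])
from scipy.spatial.transform import Rotation as Ro
print(Ro.from_rotvec(monitor.observe()["eef_rot"]).as_matrix())
for n,u,v in(("bear",212/1.25,258/1.25),("globe",515/1.25,148/1.25),("vane",582/1.25,211/1.25)): print(n,at("top",u,v,.06))
E
```

```text
eye [0.6259 0.206  0.05  ] [0.625  0.2058 0.05  ] [0.6256 0.2062 0.0495]
hinge [0.6182 0.0272 0.064 ] [0.6227 0.0299 0.064 ] [0.619  0.0267 0.0686]
clevis [0.4414 0.0082 0.064 ] [0.4415 0.0088 0.064 ] [0.4414 0.0082 0.0646]
knobtop [ 0.4935 -0.2989  0.108 ] [ 0.4958 -0.3016  0.108 ] [ 0.4949 -0.3003  0.1062]
tin corner [0.5595 0.205  0.035 ]
tin corner [0.5666 0.1372 0.035 ]
tin corner [0.461 0.124 0.035]
tin corner [0.4514 0.1896 0.035 ]
pink [0.4051 0.1369 0.05  ]
sill [0.601  0.0005 0.003 ]
sill [ 0.6017 -0.0109  0.003 ]
sill [ 0.4648 -0.0266  0.003 ]
sill [ 0.4624 -0.0085  0.003 ]
[-0.7036 -3.0616  0.0021]
[[-0.8997  0.4366 -0.0005]
 [ 0.4366  0.8997 -0.0013]
 [-0.0001 -0.0013 -1.    ]]
bear [0.5489 0.4521 0.06  ]
globe [ 0.794  -0.2024  0.06  ]
vane [ 0.6561 -0.3469  0.06  ]
```

send_rows:
  jaw: [0.35,0.35,0.35,0.35,0.35,0.35,0.35]
  dp:
    - [0,0,0]
    - [0,0,0]
    - [0,0,0]
    - [0,0,0]
    - [0,0,0]
    - [0,0,0]
    - [0,0,0]
  spin: [9.65,9.65,9.65,9.65,9.65,9.65,0]

```text
time: 0.98
tool_pos: [0.3161, 0.6522, 0.2181]
eef_rot: [2.095, 2.34, -0.001]
wrist_force: [0.4, 0.0, -0.9]
finger_gap: 0.0608
finger_force: 0.0
```

send_rows:
  jaw: [0.35,0.35,0.35,0.35,0.35,0.35,0.35,0.35,0.35,0.35,0.35,0.35]
  dp:
    - [-2,0.5,0]
    - [-4,1.3,0]
    - [-4.5,1.4,0]
    - [-4.5,1.4,0]
    - [-4.5,1.4,0]
    - [-4.5,1.4,0]
    - [-4.5,1.4,0]
    - [-4.5,1.4,0]
    - [-4.5,1.4,0]
    - [-4,1.3,0]
    - [-2.8,1,0]
    - [0,0,0]
  spin: [0,0,0,0,0,0,0,0,0,0,0,0]

```text
time: 2.48
tool_pos: [0.5033, 0.223, 0.219]
eef_rot: [2.101, 2.335, -0.0]
wrist_force: [1.6, 0.2, 0.3]
finger_gap: 0.0606
finger_force: 0.0
```

```bash
cat > b.py <<'E'
import numpy as np
from cell import monitor
from scipy.spatial.transform import Rotation as Ro
O=np.array([.5302,.0179]);Y=np.array([.1776,.0193]);Y/=np.linalg.norm(Y);X=np.array([Y[1],-Y[0]])
def bay(p): d=np.array(p[:2])-O; return np.array([d@X,d@Y])
def world(b): return O+b[0]*X+b[1]*Y
def st():
    o=monitor.observe();M=Ro.from_rotvec(o["eef_rot"]).as_matrix()
    ty=M[:2,1]; print("t",o["time"],"bay",bay(o["tool_pos"]).round(4),"w",o["tool_pos"].round(4),"tool-y vs bay-y deg",np.degrees(np.arctan2(ty@-X,ty@Y)).round(2),"tilt",M[:2,2].round(4),"gap",o["finger_gap"].round(4),o["finger_force"],"F",o["wrist_force"].round(1),"j",o["joint_positions"].round(2))
if __name__=="__main__": st()
E
python3 b.py
```

```text
Traceback (most recent call last):
  File "b.py", line 10, in <module>
    if __name__=="__main__": st()
                             ~~^^
  File "b.py", line 9, in st
    ty=M[:2,1]; print("t",o["time"],"bay",bay(o["tool_pos"]).round(4),"w",o["tool_pos"].round(4),"tool-y vs bay-y deg",np.degrees(np.arctan2(ty@-X,ty@Y)).round(2),"tilt",M[:2,2].round(4),"gap",o["finger_gap"].round(4),o["finger_force"],"F",o["wrist_force"].round(1),"j",o["joint_positions"].round(2))
                                                                                                                                                                                                 ^^^^^^^^^^^^^^^^^^^^^
AttributeError: 'float' object has no attribute 'round'
```

send_rows:
  jaw: [0.35,0.35,0.35,0.35,0.35,0.35,0.35,0.35]
  dp:
    - [0.5,0,1.5]
    - [0,0,3.5]
    - [0,0,4]
    - [0,0,4]
    - [0,0,3.5]
    - [0,0,2]
    - [0,0,0.8]
    - [0,0,0]
  spin: [0,0,0,0,0,0,0,0]

```text
time: 3.48
tool_pos: [0.5014, 0.2324, 0.0251]
eef_rot: [-2.096, -2.34, 0.002]
wrist_force: [-0.0, -0.0, 0.2]
finger_gap: 0.0606
finger_force: 0.0
```

```bash
sed -i 's/o\["finger_gap"\].round(4)/round(o["finger_gap"],4)/' b.py; python3 b.py
python3 - <<'E'
from cell import camera
import cv2
im=camera("top")[:,:,::-1]; cv2.imwrite("pics/c3.png",cv2.resize(im[130:280,250:410],None,fx=4,fy=4,interpolation=cv2.INTER_CUBIC))
E
```

```text
t 3.475 bay [-0.2164 -0.0054] w [0.5014 0.2324 0.0251] tool-y vs bay-y deg 0.09 tilt [-0.0011 -0.0003] gap 0.0606 0.0 F [-0.  -0.   0.2] j [-0.63  0.69  0.14  2.14 -0.29  0.33 -0.14]
```

View pics/c3.png

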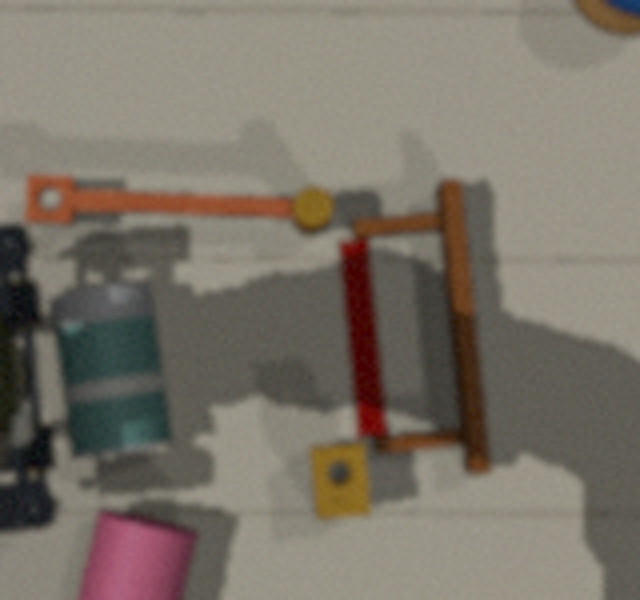

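The crop shows the tin at (112,370) with the two fingers clear behind it at (40,380), and the path to the bay free. I'll push along bay +x, which is tool −x.

send_rows:
  jaw: [0.35,0.35,0.35,0.35,0.35,0.35,0.35,0.35,0.35,0.35,0.35,0.35,0.35,0.35,0.35,0.35,0.35,0.35,0.35,0.35]
  dp:
    - [-0.5,0,0]
    - [-0.5,0,0]
    - [-0.5,0,0]
    - [-0.5,0,0]
    - [-0.5,0,0]
    - [-0.5,0,0]
    - [-0.6,0,0]
    - [-0.7,0,0]
    - [-0.8,0,0]
    - [-0.9,0,0]
    - [-1,0,0]
    - [-1,0,0]
    - [-1,0,0]
    - [-1,0,0]
    - [-1,0,0]
    - [-1,0,0]
    - [-1,0,0]
    - [-1,0,0]
    - [-1,0,0]
    - [-1,0,0]
  spin: [0,0,0,0,0,0,0,0,0,0,0,0,0,0,0,0,0,0,0,0]

```text
time: 6.02
tool_pos: [0.5196, 0.0721, 0.0256]
eef_rot: [2.098, 2.339, 0.0]
wrist_force: [0.4, -0.2, -0.4]
finger_gap: 0.0603
finger_force: 0.1
```

```bash
python3 b.py
python3 - <<'E'
from cell import camera
import cv2
im=camera("side")[:,:,::-1]; cv2.imwrite("pics/c4.png",cv2.resize(im[150:300,190:390],None,fx=4,fy=4,interpolation=cv2.INTER_CUBIC))
E
```

```text
t 6.025 bay [-0.0551 -0.0047] w [0.5196 0.0721 0.0256] tool-y vs bay-y deg 0.01 tilt [ 0.0001 -0.    ] gap 0.0603 0.05728177959099412 F [ 0.4 -0.2 -0.4] j [-0.31  0.67  0.09  2.2  -0.21  0.27  0.07]
```

View pics/c4.png

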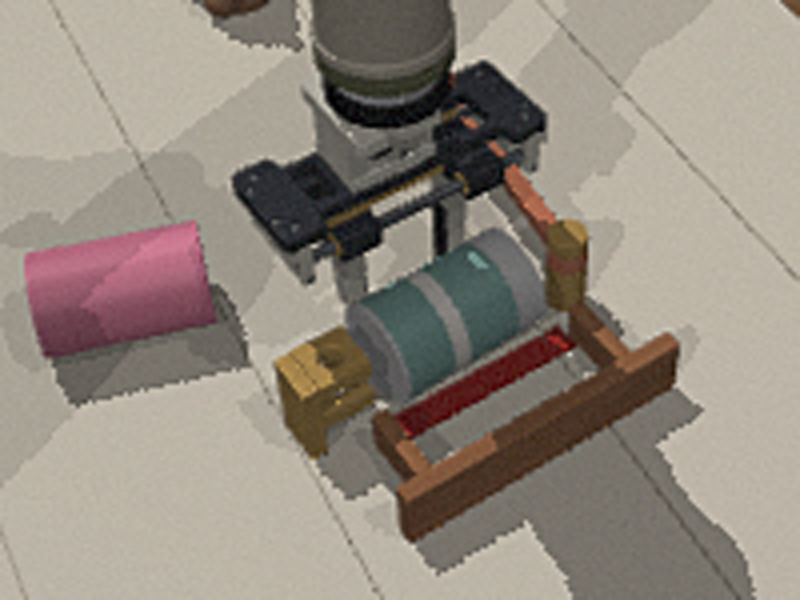

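Side crop: tin at (450,310) is just in front of the red sill, near end face centred about (383,352), and the fingers are behind it. I'll check its lateral position.

Run:
```python
from h import *; from b import *
s=lambda u,v:((u+.5)/4-.5+190,(v+.5)/4-.5+150)
P=bay(at("side",*s(383,352),.035)); print(P)
from itertools import product
for x,y in product((-.02,-.01,0,.01),(-.055,-.065)):
  q=proj("side",np.r_[world((x,y)),.035]); print(x,y,((q-[190,150]+.5)*4-.5).round())
for y in(-.07,.07):
  q=proj("side",np.r_[world((.09,y)),.03]); print(y,((q-[190,150]+.5)*4-.5).round())
```

```text
[-0.00705146 -0.04896965]
-0.02 -0.055 [364. 343.]
-0.02 -0.065 [351. 350.]
-0.01 -0.055 [372. 353.]
-0.01 -0.065 [359. 361.]
0 -0.055 [381. 363.]
0 -0.065 [367. 371.]
0.01 -0.055 [389. 374.]
0.01 -0.065 [376. 381.]
-0.07 [440. 477.]
0.07 [625. 369.]
```

send_rows:
  jaw: [0.35,0.35,0.35,0.35,0.35,0.35,0.35,0.35,0.35,0.35,0.35,0.35,0.35]
  dp:
    - [-0.7,0,0]
    - [-0.7,0,0]
    - [-0.7,0,0]
    - [-0.7,0,0]
    - [-0.7,0,0]
    - [-0.7,0,0]
    - [-0.7,0,0]
    - [-0.7,0,0]
    - [-0.5,0,0]
    - [-0.3,0,0]
    - [0,0,0]
    - [0,0,0]
    - [0,0,0]
  spin: [0,0,0,0,0,0,0,0,0,0,0,0,0]

```text
time: 7.7
tool_pos: [0.5264, 0.0094, 0.0256]
eef_rot: [-2.097, -2.339, -0.0]
wrist_force: [0.2, 0.2, -0.9]
finger_gap: 0.0604
finger_force: 0.0
```

send_rows:
  jaw: [0.35,0.35,0.35,0.35,0.35,0.35,0.35,0.35,0.35,0.35]
  dp:
    - [0.5,0,0]
    - [1.5,0,0]
    - [2,0,-0.5]
    - [1,0,-2]
    - [0,0,-4]
    - [0,0,-4]
    - [0,0,-4]
    - [0,0,-1.5]
    - [0,0,0]
    - [0,0,0]
  spin: [0,0,0,0,0,0,0,0,0,0]

```text
time: 8.95
tool_pos: [0.5203, 0.0592, 0.1844]
eef_rot: [-2.096, -2.338, 0.002]
wrist_force: [0.4, 0.1, -0.4]
finger_gap: 0.0604
finger_force: 0.0
```

```bash
python3 b.py
python3 - <<'E'
from cell import camera
import cv2
im=camera("side")[:,:,::-1]; cv2.imwrite("pics/c5.png",cv2.resize(im[150:300,190:390],None,fx=4,fy=4,interpolation=cv2.INTER_CUBIC))
E
```

```text
t 8.95 bay [-0.0422 -0.0054] w [0.5203 0.0592 0.1844] tool-y vs bay-y deg 0.04 tilt [-0.0018 -0.0003] gap 0.0604 0.0 F [ 0.4  0.1 -0.4] j [-0.37  0.41  0.2   2.1  -0.13  0.64  0.03]
```

View pics/c5.png

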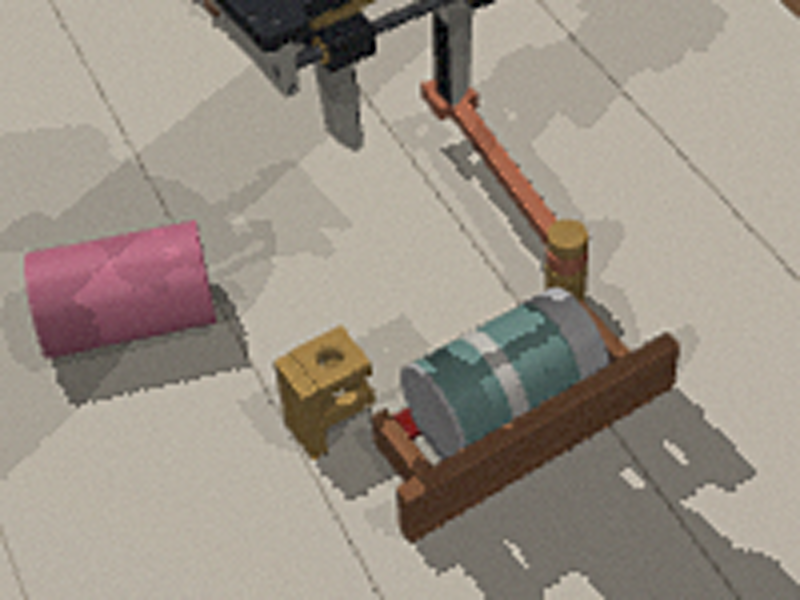

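The tin lies in the bay between sill and back stop (face centre 435,410), clear of the keeper's path. Keeper eye at (450,95) is unmoved. I'll plan the keeper sweep with closed fingers from its outer side.

Run:
```python
from b import *; from h import proj,at
s=lambda u,v:((u+.5)/4-.5+190,(v+.5)/4-.5+150)
print("tin face",bay(at("side",*s(435,410),.035)))
r=.13;hx,hy=.0075,.0175
pp=None
for th in np.r_[1.75,np.linspace(1.6,0,17)]:
    u=np.array([-np.sin(th),-np.cos(th)]);n=np.array([np.cos(th),-np.sin(th)])
    p=np.array([0,.09])+u*r-n*(.007+hx*abs(np.cos(th))+hy*np.sin(th))
    print(round(th,2),p.round(4),"row cm tool x,y",None if pp is None else ((p-pp)*[-100,100]).round(2)); pp=p
```

```text
tin face [ 0.05011151 -0.04713882]
1.75 [-0.1234  0.1383] row cm tool x,y None
1.6 [-0.1292  0.1185] row cm tool x,y [ 0.59 -1.98]
1.5 [-0.1314  0.1057] row cm tool x,y [ 0.22 -1.28]
1.4 [-0.1324  0.0931] row cm tool x,y [ 0.1  -1.27]
1.3 [-0.1322  0.0802] row cm tool x,y [-0.03 -1.29]
1.2 [-0.1306  0.0672] row cm tool x,y [-0.16 -1.3 ]
1.1 [-0.1276  0.0542] row cm tool x,y [-0.29 -1.3 ]
1.0 [-0.1233  0.0415] row cm tool x,y [-0.43 -1.28]
0.9 [-0.1176  0.0291] row cm tool x,y [-0.57 -1.24]
0.8 [-0.1105  0.0172] row cm tool x,y [-0.71 -1.19]
0.7 [-0.1021  0.006 ] row cm tool x,y [-0.84 -1.12]
0.6 [-0.0924 -0.0043] row cm tool x,y [-0.97 -1.03]
0.5 [-0.0816 -0.0136] row cm tool x,y [-1.08 -0.93]
0.4 [-0.0697 -0.0217] row cm tool x,y [-1.19 -0.81]
0.3 [-0.0569 -0.0285] row cm tool x,y [-1.28 -0.68]
0.2 [-0.0433 -0.0339] row cm tool x,y [-1.36 -0.54]
0.1 [-0.0291 -0.0377] row cm tool x,y [-1.42 -0.39]
0.0 [-0.0145 -0.04  ] row cm tool x,y [-1.46 -0.23]
```

send_rows:
  jaw: [1,1,1,1,1,1,1,1,1,1,1,1]
  dp:
    - [1.5,2.5,0]
    - [1.7,3.5,0]
    - [2,3.5,0]
    - [2,3.5,0]
    - [1.5,3.5,0]
    - [0,0,1.5]
    - [0,0,3]
    - [0,0,4]
    - [0,0,3.5]
    - [0,0,2]
    - [0,0,1]
    - [0,0,0]
  spin: [0,0,0,0,0,0,0,0,0,0,0,0]

```text
time: 10.5
tool_pos: [0.6754, 0.163, 0.0354]
eef_rot: [-2.098, -2.338, 0.001]
wrist_force: [0.7, -0.6, 0.2]
finger_gap: 0.0005
finger_force: 0.0
```

```bash
python3 b.py
```

```text
t 10.5 bay [-0.1286  0.16  ] w [0.6754 0.163  0.0354] tool-y vs bay-y deg 0.0 tilt [-0.0006 -0.0003] gap 0.0005 0.0 F [ 0.7 -0.6  0.2] j [-0.41  0.78  0.15  1.8  -0.2   0.58 -0.03]
```

send_rows:
  jaw: [1,1,1,1,1,1,1,1,1,1,1,1,1,1,1,1,1,1,1]
  dp:
    - [-0.25,-1.1,0]
    - [-0.25,-1.1,0]
    - [0.3,-1,0]
    - [0.3,-1,0]
    - [0.2,-1.3,0]
    - [0.1,-1.3,0]
    - [0,-1.3,0]
    - [-0.15,-1.3,0]
    - [-0.3,-1.3,0]
    - [-0.45,-1.3,0]
    - [-0.55,-1.25,0]
    - [-0.7,-1.2,0]
    - [-0.85,-1.1,0]
    - [-0.95,-1.05,0]
    - [-1.1,-0.95,0]
    - [-1.2,-0.8,0]
    - [-1.3,-0.7,0]
    - [-1.35,-0.5,0]
    - [0,0,0]
  spin: [0,0,0,0,0,0,0,0,0,0,0,0,0,0,0,0,0,0,0]

```text
time: 12.88
tool_pos: [0.4901, 0.0561, 0.0357]
eef_rot: [-2.1, -2.336, 0.001]
wrist_force: [-0.3, 0.5, -0.1]
finger_gap: 0.0004
finger_force: 0.0
```

send_rows:
  jaw: [1,1,1,1,1]
  dp:
    - [-0.7,-0.2,0]
    - [-0.7,-0.2,0]
    - [-0.6,-0.1,0]
    - [-0.4,-0.1,0]
    - [0,0,0]
  spin: [0,0,0,0,0]

```text
time: 13.5
tool_pos: [0.487, 0.0327, 0.0356]
eef_rot: [-2.098, -2.338, 0.0]
wrist_force: [-0.6, -0.5, 0.4]
finger_gap: 0.0005
finger_force: 0.0
```

```bash
python3 b.py
```

```text
t 13.5 bay [-0.0194 -0.0414] w [0.487  0.0327 0.0356] tool-y vs bay-y deg -0.02 tilt [-0.0001 -0.0001] gap 0.0005 0.0 F [-0.6 -0.5  0.4] j [-0.23  0.64  0.07  2.28 -0.17  0.23  0.1 ]
```

send_rows:
  jaw: [1,1,1,1]
  dp:
    - [-0.2,0,0]
    - [-0.2,0,0]
    - [-0.1,0,0]
    - [0,0,0]
  spin: [0,0,0,0]

```text
time: 14.0
tool_pos: [0.4873, 0.03, 0.0356]
eef_rot: [-2.094, -2.34, -0.001]
wrist_force: [-1.8, 6.4, 0.2]
finger_gap: 0.0005
finger_force: 3.7
```

send_rows:
  jaw: [1,1,1]
  dp:
    - [-0.1,0,0]
    - [-0.1,0,0]
    - [0,0,0]
  spin: [0,0,0]

```text
time: 14.38
tool_pos: [0.4874, 0.0298, 0.0356]
eef_rot: [-2.091, -2.341, -0.003]
wrist_force: [-2.8, 14.9, 1.8]
finger_gap: 0.0006
finger_force: 7.4
```

```bash
python3 b.py
```

```text
t 14.375 bay [-0.0165 -0.0413] w [0.4874 0.0298 0.0356] tool-y vs bay-y deg 0.26 tilt [-0.001   0.0033] gap 0.0006 7.362370602786541 F [-2.8 14.9  1.8] j [-0.22  0.64  0.06  2.28 -0.17  0.23  0.11]
```

The keeper is shut on its hard stop (15 N). I'll back off, rise, and go above the pin.

send_rows:
  jaw: [1,1,1,1,1,1,1,0.4,0.4,0.4,0.4,0.4,0.4,0.4,0.4,0.4,0.4,0.4]
  dp:
    - [0.5,0,0]
    - [1.2,0,0]
    - [1.3,0,-1]
    - [0,0,-3]
    - [0,0,-4.5]
    - [0,0,-4.5]
    - [0,0,-4]
    - [-1.5,0,-1.5]
    - [-3.5,-0.3,0]
    - [-4.5,-0.4,0]
    - [-4.5,-0.4,0]
    - [-4.5,-0.4,0]
    - [-4.5,-0.4,0]
    - [-4.5,-0.4,0]
    - [-4.5,-0.4,0]
    - [-3,-0.2,0]
    - [-1,0,0]
    - [0,0,0]
  spin: [0,0,0,0,0,0,0,0,0,0,0,0,0,0,0,0,0,0]

```text
time: 16.62
tool_pos: [0.4948, -0.3043, 0.2208]
eef_rot: [-2.098, -2.338, -0.0]
wrist_force: [0.3, 0.8, -0.3]
finger_gap: 0.0556
finger_force: 0.0
```

```bash
python3 b.py
python3 - <<'E'
from cell import camera
import cv2,numpy as np
a=camera("top")[:,:,::-1]; b=camera("side")[:,:,::-1]
cv2.imwrite("pics/raw_a.png",a);cv2.imwrite("pics/raw_b.png",b)
f=lambda m,u,v,w,h,k:cv2.resize(m[v:v+h,u:u+w],None,fx=k,fy=k,interpolation=cv2.INTER_CUBIC)
L=f(a,315,170,80,120,5); R=f(b,250,195,80,60,5); R2=f(b,330,310,80,60,5)
cv2.imwrite("pics/c6.png",np.hstack([L,np.vstack([R,R2])]))
E
```

```text
t 16.625 bay [ 0.3165 -0.07  ] w [ 0.4948 -0.3043  0.2208] tool-y vs bay-y deg 0.01 tilt [-0.      0.0004] gap 0.0556 0.0 F [ 0.3  0.8 -0.3] j [ 0.28  0.43  0.25  1.95 -0.15  0.78  0.72]
```

View pics/c6.png

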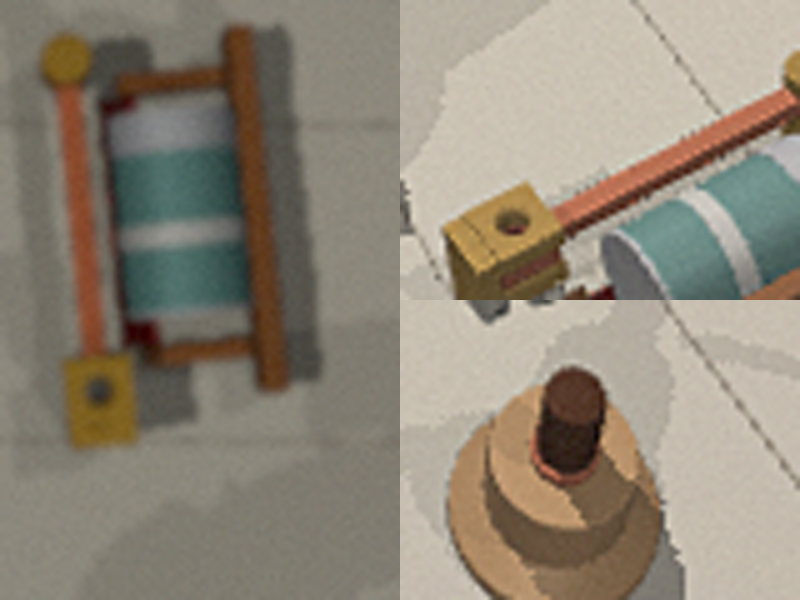

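Left panel (top view): keeper bar shut from the hinge (66,60) to the knuckle hole (98,390), with the tin in the bay. Side panels: knuckle hole at (512,221) with the copper eye inside the knuckles, knob cap at (577,395).

Run:
```python
from h import *; from b import *
import cv2
np.set_printoptions(precision=4,suppress=True)
tp=(315+98.5/5-.5,170+390.5/5-.5); sd=(250+112.5/5-.5,195+221.5/5-.5)
print("clevis",at("top",*tp,.064),at("side",*sd,.064),tri(tp,sd))
print("cap side",at("side",330+177.5/5-.5,310+95.5/5-.5,.108), "collar/knob bottom side", at("side",330+166/5-.5,310+160/5-.5,.064))
im=cv2.imread("pics/raw_top0.png").astype(int)
sub=im[210:250,425:480].sum(2); m=(sub<150).astype(np.uint8)
n,l,s,c=cv2.connectedComponentsWithStats(m); print([(s[i].tolist(),(c[i]+[425,210]).round(2).tolist()) for i in range(1,n) if s[i,4]>8])
cv2.imwrite("pics/c7.png",cv2.resize(im[200:260,420:490].astype(np.uint8),None,fx=8,fy=8,interpolation=cv2.INTER_CUBIC))
```

```text
clevis [0.4414 0.0093 0.064 ] [0.4421 0.0102 0.064 ] [0.4416 0.0093 0.0653]
cap side [ 0.4941 -0.3051  0.108 ] collar/knob bottom side [ 0.4907 -0.3091  0.064 ]
[([23, 15, 14, 9, 96], [454.58, 229.06])]
```

View pics/c7.png

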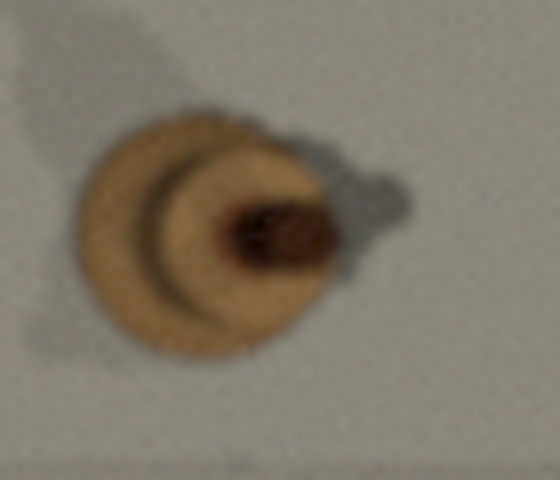

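Top crop c7: knob cap centre about (300,236), collar about (272,236), beech foot centre about (203,233).

Run:
```python
from h import *; from b import *
np.set_printoptions(precision=4,suppress=True)
r=lambda u,v:(420+(u+.5)/8-.5,200+(v+.5)/8-.5)
print("cap",at("top",*r(300,236),.108),"collar",at("top",*r(272,236),.064),"foot",at("top",*r(203,233),.008))
print("tri cap",tri(r(300,236),(330+177.5/5-.5,310+95.5/5-.5)))
print(bay([.494,-.302]),bay([.4416,.0095]))
```

```text
cap [ 0.4929 -0.3036  0.108 ] collar [ 0.4926 -0.3103  0.064 ] foot [ 0.4933 -0.3058  0.008 ]
tri cap [ 0.4936 -0.3044  0.107 ]
[ 0.3141 -0.0705] [-0.0012 -0.089 ]
```

send_rows:
  jaw: [0.4,0.4,0.4,0.4,0.4,0.4,0.4,1,1,1,1,1]
  dp:
    - [0,-0.15,1.5]
    - [0,0,3.5]
    - [0,0,4]
    - [0,0,3.5]
    - [0,0,2]
    - [0,0,0.7]
    - [0,0,0]
    - [0,0,0]
    - [0,0,0]
    - [0,0,0]
    - [0,0,0]
    - [0,0,0]
  spin: [0,0,0,0,0,0,0,0,0,0,0,0]

```text
time: 18.23
tool_pos: [0.4934, -0.3053, 0.069]
eef_rot: [2.098, 2.338, 0.0]
wrist_force: [-0.9, 0.7, 4.9]
finger_gap: 0.0235
finger_force: 30.0
```

send_rows:
  jaw: [1,1,1,1,1,1,1,1]
  dp:
    - [0,0,-0.5]
    - [0,0,-1.5]
    - [0,0,-2]
    - [0,0,-2]
    - [0,0,-2]
    - [0,0,-1.5]
    - [0,0,-0.5]
    - [0,0,0]
  spin: [0,0,0,0,0,0,0,0]

```text
time: 19.23
tool_pos: [0.4933, -0.3052, 0.1688]
eef_rot: [2.097, 2.338, 0.0]
wrist_force: [0.4, -0.2, -0.6]
finger_gap: 0.0234
finger_force: 30.0
```

```bash
python3 b.py
```

```text
t 19.225 bay [ 0.3172 -0.0716] w [ 0.4933 -0.3052  0.1688] tool-y vs bay-y deg 0.02 tilt [ 0.0003 -0.0001] gap 0.0234 29.99985694885254 F [ 0.4 -0.2 -0.6] j [ 0.3   0.5   0.23  2.   -0.18  0.67  0.75]
```

send_rows:
  jaw: [1,1,1,1,1,1,1,1,1,1,1,1,1,1,1]
  dp:
    - [1,0,0]
    - [2.5,-0.1,0]
    - [3.5,-0.2,0]
    - [3.5,-0.2,0]
    - [3.5,-0.2,0]
    - [3.5,-0.2,0]
    - [3.5,-0.2,0]
    - [3.5,-0.2,0]
    - [3.5,-0.2,0]
    - [2.3,-0.2,0]
    - [1,-0.2,0]
    - [0,0,1.3]
    - [0,0,1.5]
    - [0,0,0.5]
    - [0,0,0]
  spin: [0,0,0,0,0,0,0,0,0,0,0,0,0,0,0]

```text
time: 21.1
tool_pos: [0.4403, 0.003, 0.1351]
eef_rot: [-2.099, -2.337, 0.002]
wrist_force: [-1.0, 0.6, -1.2]
finger_gap: 0.0237
finger_force: 30.0
```

```bash
python3 b.py
python3 - <<'E'
from cell import camera
import cv2,numpy as np
a=camera("top")[:,:,::-1]; b=camera("side")[:,:,::-1]
f=lambda m,u,v,w,h,k:cv2.resize(m[v:v+h,u:u+w],None,fx=k,fy=k,interpolation=cv2.INTER_CUBIC)
cv2.imwrite("pics/c8.png",np.hstack([f(a,314,225,40,60,10),f(b,252,200,40,60,10)]))
from h import proj
o=__import__("cell").monitor.observe()["tool_pos"]
for z in(.074,.118): print(z,((proj("side",np.r_[o[:2],z])-[252,200]+.5)*10-.5).round())
E
```

```text
t 21.1 bay [ 0.005 -0.091] w [0.4403 0.003  0.1351] tool-y vs bay-y deg -0.06 tilt [-0.0011 -0.0005] gap 0.0237 29.99985247850418 F [-1.   0.6 -1.2] j [-0.3   0.41  0.22  2.32 -0.21  0.42  0.2 ]
0.074 [207. 388.]
0.118 [190. 268.]
```

View pics/c8.png

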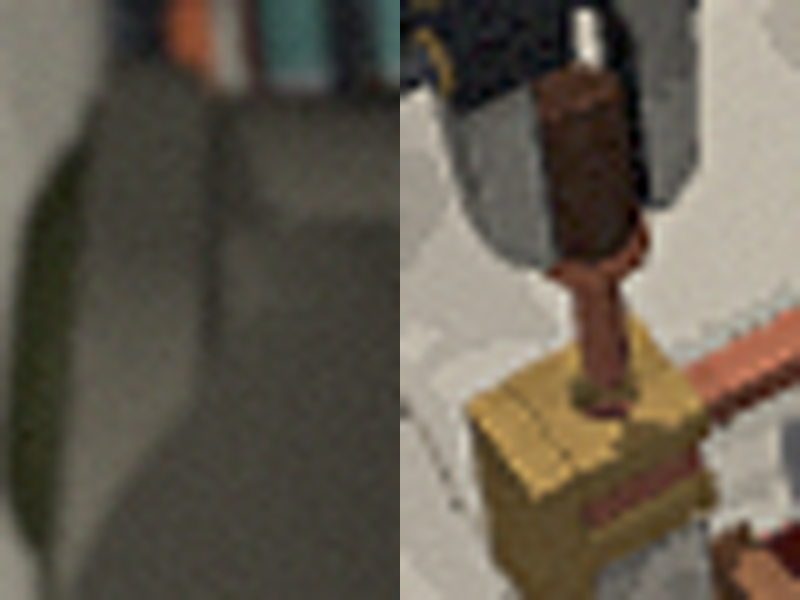

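Side panel: shaft hangs straight, tip at about (605,400), matching the projected TCP line. The hole is just behind it at about (604,392). I still need a few mm along tool x and y.

send_rows:
  jaw: [1,1,1,1]
  dp:
    - [0.3,0.1,0]
    - [0.3,0.1,0]
    - [0,0,0]
    - [0,0,0]
  spin: [0,0,0,0]

```text
time: 21.7
tool_pos: [0.4418, 0.0102, 0.1357]
eef_rot: [2.097, 2.339, 0.0]
wrist_force: [-0.1, 0.2, -1.3]
finger_gap: 0.0237
finger_force: 30.0
```

```bash
python3 b.py
python3 - <<'E'
from cell import monitor
import numpy as np
p=monitor.observe()["tool_pos"];d=np.array([.4418,.0095])-p[:2];Y=np.array([.1776,.0193]);Y/=np.linalg.norm(Y)
print("tool x,y cm",(100*d@[-Y[1],Y[0]]).round(2),(100*d@Y).round(2))
E
```

```text
t 21.7 bay [-0.0019 -0.0887] w [0.4418 0.0102 0.1357] tool-y vs bay-y deg 0.03 tilt [ 0.0002 -0.    ] gap 0.0237 29.999948143959045 F [-0.1  0.2 -1.3] j [-0.31  0.41  0.22  2.32 -0.21  0.42  0.19]
tool x,y cm -0.07 -0.01
```

send_rows:
  jaw: [1,1,1,1,1,1]
  dp:
    - [0,0,0.4]
    - [0,0,0.5]
    - [0,0,0.5]
    - [0,0,0.5]
    - [0,0,0.5]
    - [0,0,0]
  spin: [0,0,0,0,0,0]

```text
time: 22.45
tool_pos: [0.4416, 0.01, 0.1112]
eef_rot: [-2.098, -2.338, 0.001]
wrist_force: [-0.6, -0.4, -0.8]
finger_gap: 0.0238
finger_force: 30.0
```

send_rows:
  jaw: [1,1,1,1,1,1,1,1]
  dp:
    - [0,0,0.4]
    - [0,0,0.5]
    - [0,0,0.5]
    - [0,0,0.5]
    - [0,0,0.5]
    - [0,0,0.5]
    - [0,0,0.3]
    - [0,0,0]
  spin: [0,0,0,0,0,0,0,0]

```text
time: 23.45
tool_pos: [0.4417, 0.01, 0.0794]
eef_rot: [-2.098, -2.338, 0.0]
wrist_force: [0.5, -0.2, -1.1]
finger_gap: 0.0235
finger_force: 30.0
```

send_rows:
  jaw: [1,1,1,1]
  dp:
    - [0,0,0.2]
    - [0,0,0.15]
    - [0,0,0.1]
    - [0,0,0]
  spin: [0,0,0,0]

```text
time: 23.95
tool_pos: [0.4418, 0.01, 0.0751]
eef_rot: [-2.098, -2.339, 0.0]
wrist_force: [-0.8, -0.2, -1.2]
finger_gap: 0.0233
finger_force: 30.0
```

send_rows:
  jaw: [0.7,0.5,0.4,0.4,0.4,0.4,0.4,0.4,0.4,0.4,0.4,0.4,0.4,0.4,0.4]
  dp:
    - [0,0,0]
    - [0,0,0]
    - [0,0,0]
    - [0,0,0]
    - [0,0,-1]
    - [0,0,-3]
    - [0,0,-4]
    - [0,0,-4]
    - [0,0,-3]
    - [2,0,0]
    - [4,0,0]
    - [4,0,0]
    - [4,0,0]
    - [2,0,0]
    - [0,0,0]
  spin: [0,0,0,0,0,0,0,0,0,0,0,0,0,0,0]

```text
time: 25.82
tool_pos: [0.4241, 0.1702, 0.2256]
eef_rot: [-2.095, -2.341, -0.001]
wrist_force: [0.8, -0.7, -0.1]
finger_gap: 0.0558
finger_force: 0.0
```

```bash
python3 b.py
python3 - <<'E'
from cell import camera,monitor
import cv2,numpy as np
from h import *
b=camera("side")[:,:,::-1]; a=camera("top")[:,:,::-1]
cv2.imwrite("pics/raw_end_side.png",b); cv2.imwrite("pics/raw_end_top.png",a)
# dark knob blob vs projection of a seated knob (z .070-.114) at the hole
m=(b.astype(int).sum(2)<170).astype(np.uint8)
P=[proj("side",np.array([.4418,.0097,z])) for z in(.07,.092,.114)]; print("expect",np.round(P,1))
u,v=P[1].astype(int); n,l,s,c=cv2.connectedComponentsWithStats(m[v-30:v+30,u-30:u+30])
print([(s[i].tolist(),(c[i]+[u-30,v-30]).round(1).tolist()) for i in range(1,n) if s[i,4]>15],(u,v))
# copper collar/knob column profile
print([b[int(r),u][::-1].tolist() for r in range(v-16,v+26,2)])
# bystander change vs start
for nm,x,(p,q) in(("bear",.12,(169,206)),):
    pass
t0=cv2.imread("pics/raw_top0.png").astype(int); d=abs(a.astype(int)-t0).sum(2)
for nm,(x,y) in dict(bear=(170,206),globe=(411,120),vane=(470,165),pink=(281,280)).items(): print(nm,(d[y-18:y+18,x-18:x+18]>90).mean().round(3))
E
```

```text
t 25.825 bay [-0.1629 -0.089 ] w [0.4241 0.1702 0.2256] tool-y vs bay-y deg 0.17 tilt [0.0002 0.0003] gap 0.0558 0.0 F [ 0.8 -0.7 -0.1] j [-0.72  0.28  0.27  2.2  -0.11  0.68 -0.26]
expect [[271.8 237.4]
 [270.9 231.6]
 [270.1 225.5]]
[([26, 22, 13, 18, 162], [271.4, 231.6]), ([43, 33, 13, 9, 19], [288.8, 238.2]), ([48, 52, 7, 7, 26], [291.4, 255.8])] (np.int64(270), np.int64(231))
[[181, 174, 159], [185, 180, 165], [185, 177, 162], [201, 194, 179], [46, 28, 19], [53, 34, 35], [50, 30, 27], [52, 39, 24], [47, 33, 25], [45, 29, 27], [46, 31, 21], [44, 19, 13], [37, 20, 12], [107, 67, 48], [99, 78, 44], [101, 83, 47], [86, 71, 43], [86, 74, 43], [73, 52, 40], [78, 64, 31], [89, 74, 44]]
bear 0.0
globe 0.0
vane 0.0
pink 0.313
```

Knob centroid (271.4, 231.6) matches a seated pin (270.9, 231.6). The bystanders are unchanged, and the pink region differs only because the arm now hangs over it.

```bash
python3 -c "
from cell import close_job
print(close_job())"
```

```text
the job is handed in; nothing more can be done
None
```

The job is handed in at about 26 s of the 72 s: the tin was rolled into the bay and has settled, the keeper is shut, the pin is through all three holes with its collar on the top knuckle, the bear, globe and weathervane are unmoved, and the gripper is clear of everything.

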